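Lock and cap a kiosk foot stud

TASK

One stud of the white kiosk foot is still bare, with its locking pin standing up. Grip the mallet, drive the pin down to its stop with the mallet's face (not with the fingers or the cap) and stand the mallet back upright on the bench; then put the loose black cap upright on that stud, press it until it clicks, and go on pressing until its rim has squeezed the springy seal fully down. Finish like that, with the gripper still on the cap and holding it pressed fully home, and leave everything else on the bench where it is.

Things in the scene. Friction and masses are not known exactly. Their poses are not given: they have to be found in the camera images.
- foot: the foot of a self-checkout kiosk, fixed to the bench: a white steel plate 220 (x) x 280 (y) mm, 12 mm thick, with an empty column sleeve (90 x 90 mm, 50 mm high, 45 mm towards +x). In a row 60 mm towards its -x from the origin are three stud places at y = -88, 0 and +88 mm: two already wear a fitted cap, one (any of the three) is bare. Origin: centre of the underside
- stud: the bare stud, fixed: a steel post 15 mm in diameter, 24 mm high above the plate, top edge bevelled. Origin on its axis at the plate's top, z up. Four sprung balls 13.7 mm above the plate stand out to 11.5 mm from the axis; the cap's lip is pushed past them with about 8 N (6 to 12 N) over 5 mm, then the resistance drops and they draw the cap down: the click. A seal ring lies round its foot
- pin (a joint): the locking pin in the middle of the bare stud, 8 mm in diameter: value = how far it has been driven down (m). 0 = standing 14.5 mm above the stud's top; 0.014 = at its stop, 0.5 mm above the stud's top. It starts at 0 to 0.003, yields under 11 to 14 N (up to 20 N in a quick blow) and stays where it is left. While it stands up the cap cannot go home
- pin_top (a point): centre of the pin's top face, where the mallet hits
- seal (a joint): the springy black seal ring round the foot of the bare stud, 32 mm in diameter: value = how far it is squeezed down (m), 0 (its top 6 mm above the plate) to 0.004 (top 2 mm above the plate, solid stop). Its spring pushes up with 4 N at 0 and 10 N at 0.004. The cap's rim squeezes it; when the pushing stops it lifts the clicked cap by 3 to 4 mm
- cap: the loose black snap cap, round, closed top, 37 mm in diameter, 32 mm high, 40 g, open side down on the bench. Origin: centre of its rim (underside), z up; its yaw is of no matter. Bore: lip 18 mm in diameter in the lowest 5 mm, cavity 26 mm above it up to 28 mm. Its rim meets the balls 17 mm above the plate's top, is past the click below 9 mm, meets the seal at 6 mm and is home at 2 mm
- mallet: a round soft-faced mallet, about 0.32 kg, standing upright on its flat striking face: white head 48 mm in diameter and 50 mm high, wooden handle 26 mm in diameter straight up out of it from 50 to 140 mm. It strikes end-on, with the flat face underneath. Origin: centre of that face, z up along the handle
- mallet_grip (a point): point on the mallet's axis, 100 mm above its striking face, where to grip the handle
- capped_a: a fitted cap on one of the other two stud places, fixed, same shape as the loose cap, top 34 mm above the plate; origin on its axis at the plate's top
- capped_b: the other fitted cap, as above
- wrench: a steel open-ended wrench lying flat, 180 mm long, 8 mm thick; origin at its middle (bystander)
- screwdriver: a screwdriver lying flat, 200 mm long, 26 mm thick; origin at its middle, underside (bystander)
- tape: an empty cardboard roll core lying flat, 90 mm wide, 30 mm high; origin centre of its underside (bystander)
- mug: a white mug, 76 mm wide, 90 mm high; origin centre of its underside (bystander)
- rubber_foot: a solid black rubber disc 40 mm wide and 14 mm high (not the cap), lying loose on a rear corner of the foot's plate; origin centre of its underside (bystander)
Not all that is in view belongs to the job. Leave any pink or purple look-alike of the cap alone.

How it is judged (in metres and radians):
On the way, in this order (a step that is already met when the one before it is completed fails the run):
1. the pin is driven down to its stop by the mallet's face (value of joint pin above 0.012 m and contact force between mallet and pin above 0.5 N).
2. the mallet stands upright on the bench again, let go (height (world z) of mallet below 0.006 m and angle between mallet's own z axis and vertical below 0.1 rad and linear speed of mallet below 0.02 m/s and contact force between the fingers and mallet below 0.2 N), for 0.2 s.
3. the cap has clicked onto the bare stud (horizontal distance between cap and stud below 0.003 m and angle between cap's own z axis and vertical below 0.12 rad and z of cap in the frame of stud below 0.0055 m), for 0.1 s.
At the end, for the whole second after the job is handed in: Pin at least 12 of 14 mm down; mallet upright on the bench (6 degrees), untouched; cap on the bare stud within 3 mm of its axis and 7 degrees of upright, rim under 3.6 mm above the plate, seal squeezed over 2.6 mm, fingers still on the cap with over 2 N; all at rest (all of step 2 and value of joint pin above 0.012 m and horizontal distance between cap and stud below 0.003 m and angle between cap's own z axis and vertical below 0.12 rad and z of cap in the frame of stud below 0.0036 m and value of joint seal above 0.0026 m and contact force between the fingers and cap above 2 N and linear speed of cap below 0.02 m/s); the arm keeps its last pose, push and grip.
It fails at once if the fingers or the arm push the pin (contact force between any of the fingers, the arm and pin above 1 N).
It fails at once if the cap is used to push the standing pin (contact force between cap and pin above 5 N and value of joint pin below 0.01 m).
It fails at once if something else on the bench is shifted by more than 30 mm (distance of any of wrench, screwdriver, tape, mug, rubber_foot from where it was at the start of the episode above 0.03 m).
It also fails if it takes over 58 s, if anything falls off the work surface, if the arm or the gripper's body presses on something with over 40 N, if the wrist force passes 120 N, or if a joint passes its speed limit or range.

ROBOT

A 6-joint arm with a two-finger parallel gripper is mounted at the origin on the work surface. World frame = base frame: x ahead of the robot, y to its left, z up, the work surface at z = 0. Lengths are in mm, angles in degrees, forces in N, time in s.
With the tool pointing down it reaches from about 200 to 875 mm from the base axis. Payload 3.4 kg.
Tool frame: the origin (TCP) lies between the finger pads; the fingertips stand 11 mm ahead of it and the grasp point (between the pads) lies 8 mm behind it; z points along the fingers, y is the line along which they close (so a half turn about z gives the same grasp; the last joint's range is limited). The gripper opens to 94 mm and grips with 3 to 60 N. Pads are 16 mm wide; open, the fingers measure 119 mm over their backs; the gripper's body (75 mm by 177 mm) begins 78 mm behind the grasp point.
Start: joints at [61.765, 15.808, 86.224, -0, 77.962, -6.933], TCP at [208.913, 535.742, 216.493] pointing down, gripper open.
Joint ranges: [-165.64, 165.64], [-43.16, 119.46], [12.63, 154.43], [-67.54, 247.53], [6.08, 155.33], [-154.97, 154.97]. Speed limits (degrees/s): [147.25, 147.25, 180, 180, 180, 180].

INTERFACE

Orientations are given as [roll, pitch, yaw] about the fixed x, y, z axes, in that order (R = Rz(yaw) Ry(pitch) Rx(roll)).
In Python, from cell import r gives the robot as it stands.
- The arm moves only by the shell command python3 -m inch 'ROWS' [OPENING]. ROWS is text: rows parted by semicolons, each of 4 numbers parted by spaces: the shift along the world's x, y, z in mm, then the turn about the world's z in degrees. In form: x y z twist; .... A call has 1 to 10 rows; each row shifts and turns the commanded pose from where the row before left it; what a row does not reach is not made up. A row lasts 1/8 s, in which the tool goes at most 62.5 mm and 10.7 degrees, less where a joint would pass 70% of its speed; a pose out of reach is approached as far as the arm can. A call is refused whole if a number of a shift passes 62.5 or a number of a turn 10.7, either way. A call with a gripper value outside its range is refused whole. OPENING is the finger opening in mm, from 0 to 94, set as the call begins (- or left out, the last holds). The fingers move at their own pace and stop on an object; the grip force is fixed at half the most. Time passes only in rows, so rows that do not move let the fingers close. It gives the time, the measured TCP pose, the force, the opening and the grip force at its end, in the units of the state.
- r.state(): the state, without advancing time (a new reading comes with each control period).
- r.read_camera(name): name is "scene" or "top" or "wrist"; returns (picture, depth): 400x640x3 uint8, blue, green, red; 400x640 float32, mm along the optical axis (not along the pixel's ray), 0 where there is no reading.
- r.camera_params(name): a dict with "fx", "fy", "cx", "cy" (pixels), "cam_to_world" (4x4, takes a point from camera to world coordinates). Camera axes: x right, y up, looking along -z (the intrinsics and any distortion apply to the point x, -y, -z); pixel columns grow to the right and rows downward; lengths in mm; the calibration is good to about 2 mm. A picture is of the moment at which its call begins: read the wrist's pose just before it. camera_params takes no time and is no camera call; for the wrist camera it gives the pose at the moment of the call.
- r.job_done(): hands the job in; it is judged then, once.
The state is a dict: "t": time; "joint_positions": joint angles; "qd": joint speeds; "effort": joint torques, N m; "ee_pos": TCP position; "tcp_rot": TCP orientation; "force": force on the tool from outside, world axes, zero at the start; "moment": the same for the moment, N m; "gripper_width": finger opening in mm; "finger_force": force on a finger pad.
Only numpy, scipy, OpenCV 4.12 (cv2) and the standard library are available. Lean on these libraries where they do the work, as an engineer would, in place of code of your own. Each camera call takes 0.05 s, during which the arm holds its last target. There are 200 camera calls.

## Working session

There is one attempt and no reset: what is moved stays moved. The work goes in short steps, Python scripts to look and compute and a shell command to move; the robot and the scene stay as the last step left them, time stands still between calls to the robot, and variables do not carry over. Pictures are saved under pics/ and viewed, at most 10 in all, crops included, and the job is handed in when it is done.

```bash
mkdir -p pics; ls
cat > h.py <<'E'
import numpy as np, cv2
from cell import r
def cloud(name, save=None):
    P=r.camera_params(name); im,d=r.read_camera(name)
    if save: cv2.imwrite('pics/'+save,im)
    v,u=np.mgrid[0:400,0:640]
    X=(u-P['cx'])/P['fx']*d; Y=-(v-P['cy'])/P['fy']*d
    T=np.array(P['cam_to_world'])
    W=np.stack([X,Y,-d],-1)@T[:3,:3].T+T[:3,3]
    W[d==0]=np.nan
    return im,d,W,P
E
python3 - <<'E'
from h import *
for n in('top','scene'):
    im,d,W,P=cloud(n,n+'0.png'); np.save(n+'0.npy',W); print({k:P[k] for k in P if k!='cam_to_world'}, np.round(P['cam_to_world'],2).tolist())
print(r.state())
E
```

```text
pics
{'fx': 369.94934733801153, 'fy': 369.94934733801153, 'cx': 327.71788101143375, 'cy': 198.20337395863842} [[0.01, 0.98, -0.19, 365.71], [-1.0, 0.01, -0.0, 2.52], [-0.0, 0.19, 0.98, 1131.85], [0.0, 0.0, 0.0, 1.0]]
{'fx': 411.09707022376153, 'fy': 411.09707022376153, 'cx': 322.43801788583283, 'cy': 197.3386448200474} [[-0.72, -0.49, 0.48, 1044.3], [0.69, -0.53, 0.5, 470.76], [0.01, 0.69, 0.72, 812.49], [0.0, 0.0, 0.0, 1.0]]
{'t': 0.1, 'joint_positions': array([ 6.17652893e+01,  1.58425283e+01,  8.62838748e+01,  1.30207679e-03,
        7.79625096e+01, -6.93332599e+00]), 'qd': array([-0.01230505, -0.08712043, -0.14878195, -0.19249224,  0.09875486,
       -0.00638272]), 'effort': array([ 8.84887122e-04, -4.05454051e+01, -2.37779224e+01,  7.03461072e-02,
        2.99059530e-02, -5.34854712e-05]), 'ee_pos': array([208.66504783, 535.30784107, 215.73432248]), 'tcp_rot': array([-1.79911891e+02, -1.19967247e-02,  1.58698334e+02]), 'force': array([ 0.33129068,  0.27962804, -0.32124109]), 'moment': array([-0.01146732,  0.02204317,  0.03371795]), 'finger_force': 0.0, 'gripper_width': 93.91149244915407}
```

View pics/top0.png

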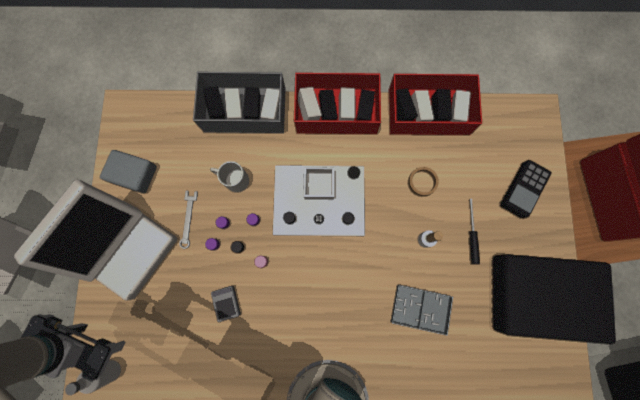

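View pics/scene0.png

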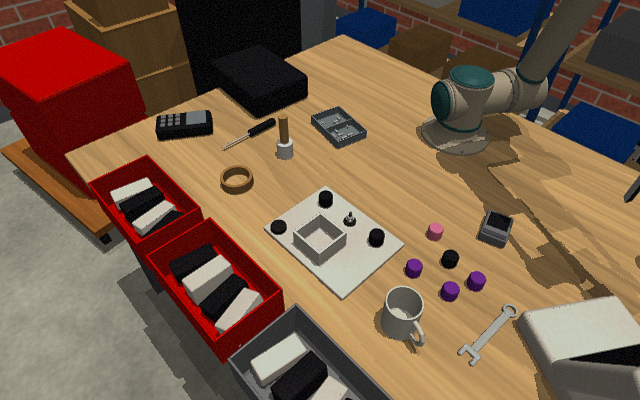

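The top view shows the bare stud in the middle at (319,218), with fitted caps at (290,217) and (348,217). The rubber disc is at (354,172) and the mallet at (430,238). Things that could be taken for the cap:
- black at (237,247)
- purple at (222,223), (253,219) and (211,244)
- pink at (261,261)
- fitted caps and the rubber disc, as above

The black one at (237,247) is the loose cap.

Run:
```python
from h import *
im=cv2.imread('pics/top0.png'); W=np.load('top0.npy')
S=np.load('scene0.npy')
def blob(W,c,rad,z0,z1,nm):
    m=(np.hypot(W[...,0]-c[0],W[...,1]-c[1])<rad)&(W[...,2]>z0)&(W[...,2]<z1)
    p=W[m]
    if len(p)<4: print(nm,'few',len(p));return
    (cx,cy),rr=cv2.minEnclosingCircle(p[:,:2].astype(np.float32))
    print(nm,len(p),'mean',p.mean(0).round(1),'circ',round(cx,1),round(cy,1),round(rr,1),'zmax',p[:,2].max().round(1))
for nm,(u,v) in dict(cap=(237,247),stud=(319,218),ca=(290,217),cb=(348,217),mal=(430,238),plate=(300,225),bench=(380,260)).items():
    print(nm,W[v,u].round(1))
for nm,(u,v),z0,z1 in [('cap',(237,247),26,45),('ca',(290,217),40,60),('cb',(348,217),40,60),('stud',(319,218),25,70),('malhead',(428,239),40,60),('malhandle',(433,238),120,160)]:
    blob(W,W[v,u],40,z0,z1,nm+' top'); blob(S,W[v,u],40,z0,z1,nm+' scene')
m=(abs(W[...,2]-12)<5)&(im.min(2)>120)
m[:160]=0;m[240:]=0;m[:,:268]=0;m[:,370:]=0
print('plate',cv2.minAreaRect(W[m][:,:2].astype(np.float32)))
a=cv2.resize(im[205:260,205:275],None,fx=6,fy=6,interpolation=2)
b=cv2.resize(im[200:255,400:470],None,fx=6,fy=6,interpolation=2)
cv2.imwrite('pics/crop1.png',np.hstack([a[:, :390],b[:, :390]]))
```

```text
cap [431.5 272.   31.3]
stud [517.7  30.5  51.7]
ca [520.9 116.8  43.7]
cb [522.4 -55.2  45.9]
mal [ 457.6 -279.1  105.2]
plate [501.1  89.   12.6]
bench [ 399.1 -154.3   -0.4]
cap top 122 mean [432.5 274.7  31.8] circ 432.9 275.2 18.3 zmax 36.4
cap scene 170 mean [436.9 275.6  31.6] circ 436.1 274.7 18.2 zmax 36.1
ca top 117 mean [519.5 121.2  45.2] circ 519.9 121.1 18.2 zmax 52.3
ca scene 158 mean [524.3 121.6  45.6] circ 522.7 120.7 18.2 zmax 49.6
cb top 117 mean [520.3 -54.5  45.8] circ 520.4 -54.6 18.2 zmax 51.6
cb scene 125 mean [524.7 -53.5  45.3] circ 523.9 -53.7 18.5 zmax 49.8
stud top 31 mean [519.1  33.1  35.7] circ 519.4 32.6 10.7 zmax 51.7
stud scene 53 mean [524.5  34.3  35. ] circ 523.2 34.2 11.0 zmax 49.8
malhead top 126 mean [ 459.2 -284.3   50.3] circ 461.1 -290.8 24.1 zmax 59.2
malhead scene 132 mean [ 470.1 -284.1   49.6] circ 464.6 -289.5 25.3 zmax 59.1
malhandle top 87 mean [ 460.8 -288.9  138. ] circ 461.6 -291.0 13.0 zmax 142.9
malhandle scene 93 mean [ 467.1 -287.9  134.2] circ 465.1 -291.2 13.8 zmax 143.2
plate ((580.0372314453125, 34.136497497558594), (218.24200439453125, 279.34527587890625), 0.6406360268592834)
```

View pics/crop1.png

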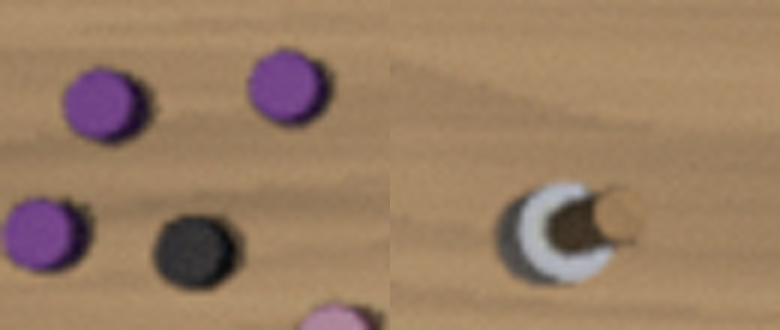

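The crop confirms one black cap among the purple and pink ones, and the mallet upright. Heights and radii agree with the given sizes. Estimates from the two cameras, in mm:
- stud ≈ (521, 33)
- mallet ≈ (463, -291)
- cap ≈ (434.5, 275)

I'm moving over the mallet now.

```bash
python3 -m inch '20 -58 0 0;20 -58 0 0;20 -58 0 0;20 -58 0 0;20 -58 0 0;20 -58 0 0;20 -58 0 0;20 -58 0 0;20 -58 0 0;20 -58 0 0' 70; python3 -m inch '9 -50 0 0;9 -50 0 0;9 -50 0 0;9 -40 0 0;9 -28 0 0;0 0 0 0;0 0 0 0'
python3 - <<'E'
from h import *
im,d,W,P=cloud('wrist','w1.png'); np.save('w1.npy',W); print(np.round(P['cam_to_world'],2).tolist(), r.state()['ee_pos'],r.state()['tcp_rot'])
m=(W[...,2]>130)&(W[...,2]<150); p=W[m]; print(len(p),p.mean(0),cv2.minEnclosingCircle(p[:,:2].astype(np.float32)))
m=(W[...,2]>44)&(W[...,2]<54); p=W[m]; print(len(p),cv2.minEnclosingCircle(p[:,:2].astype(np.float32)))
E
```

```text
t: 1.35
ee_pos: [409.0, -46.2, 216.4]
tcp_rot: [180.0, 0.0, 158.7]
force: [0.5, 0.3, 0.7]
gripper_width: 69.8
finger_force: 0.0
t: 2.22
ee_pos: [453.3, -261.2, 216.0]
tcp_rot: [179.9, -0.1, 158.7]
force: [-0.3, 0.2, -0.3]
gripper_width: 70.5
finger_force: 0.0
[[0.36, -0.9, -0.24, 383.92], [0.93, 0.35, 0.09, -234.29], [0.0, -0.26, 0.97, 384.6], [0.0, 0.0, 0.0, 1.0]] [ 453.32496464 -260.94168104  216.25783549] [ 1.79946862e+02 -7.12163113e-02  1.58731880e+02]
927 [ 461.70516183 -291.22505013  139.38659239] ((462.9986877441406, -292.1092834472656), 12.935250282287598)
4309 ((436.70513916015625, -225.88088989257812), 338.9617919921875)
```

View pics/w1.png

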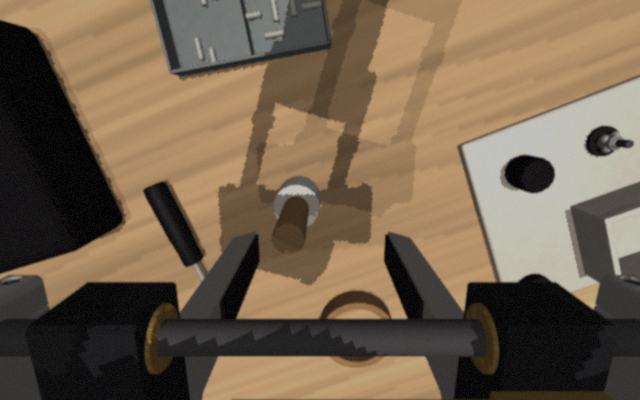

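The wrist view shows the handle top at (292,236), which puts the mallet at (462.5, -291.5). That agrees with the other cameras, so I'll centre over it, descend and grip.

```bash
python3 -m inch '5 -16 0 0;4 -14.5 0 0;0 0 0 0;0 0 -40 0;0 0 -40 0;0 0 -30 0;0 0 -12 0;0 0 -2 0;0 0 0 0'; python3 -m inch '0 0 0 0;0 0 0 0;0 0 0 0;0 0 0 0;0 0 0 0;0 0 0 0' 15
```

```text
t: 3.4
ee_pos: [463.7, -293.3, 93.6]
tcp_rot: [-180.0, 0.1, 158.7]
force: [-0.4, 0.5, -0.0]
gripper_width: 70.4
finger_force: 0.0
t: 4.15
ee_pos: [462.9, -292.7, 92.5]
tcp_rot: [180.0, -0.0, 158.7]
force: [0.1, 0.2, 0.4]
gripper_width: 26.0
finger_force: 30.0
```

```bash
python3 -m inch '0 0 20 0;0 0 35 0;0 0 35 0;5 20 0 0;8 45 0 0;10 50 0 0;12 55 0 0;10 40 0 0;0 0 0 0;0 0 0 0'
python3 - <<'E'
from h import *
im,d,W,P=cloud('wrist','w2.png'); np.save('w2.npy',W); print(r.state()['ee_pos'])
for nm,c,rad,z0,z1 in [('stud',(521,33),22,25,70),('pin',(521,33),22,40,70),('cb',(521,-54),25,42,60),('ca',(521,121),25,42,60)]:
    m=(np.hypot(W[...,0]-c[0],W[...,1]-c[1])<rad)&(W[...,2]>z0)&(W[...,2]<z1); p=W[m]
    if len(p)>5: print(nm,len(p),p.mean(0).round(1),cv2.minEnclosingCircle(p[:,:2].astype(np.float32)),p[:,2].max())
E
```

```text
t: 5.4
ee_pos: [506.8, -82.0, 181.0]
tcp_rot: [-180.0, -0.2, 158.8]
force: [-0.4, -0.0, -2.8]
gripper_width: 26.0
finger_force: 30.0
[507.00103721 -82.69702052 181.32320507]
stud 363 [520.1  30.4  35.9] ((521.8236083984375, 32.156402587890625), 11.23166275024414) 50.686499274892014
pin 94 [521.3  31.7  47.3] ((521.7931518554688, 32.217681884765625), 3.9213714599609375) 50.686499274892014
cb 765 [520.9 -49.9  46. ] ((522.4161987304688, -54.3327751159668), 18.47393226623535) 48.33532041676443
ca 1404 [520.7 118.8  45.8] ((521.602294921875, 119.65016174316406), 18.457382202148438) 48.770492962021024
```

View pics/w2.png

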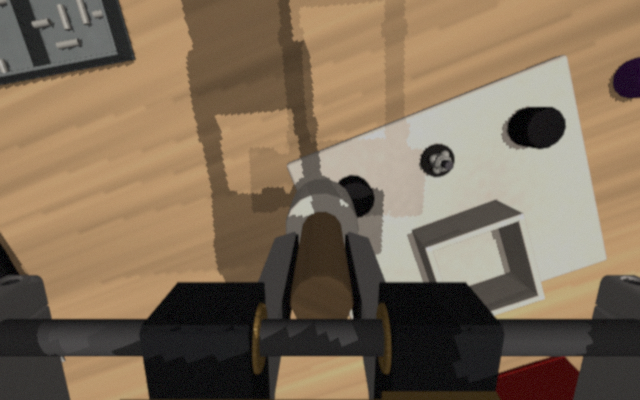

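The stud is at pixel (438,160), or (521.9, 32.5) mm, and the midpoint between the fitted caps agrees. Next I'll move over it and press.

```bash
python3 -m inch '4 35 0 0;5 45 0 0;5 34.5 0 0;0 0 -15 0;0 0 -15 0;0 0 -4 0;0 0 0 0;0 0 0 0'; python3 -m inch '0 0 -2 0;0 0 -2 0;0 0 -2 0;0 0 -2 0'
```

```text
t: 6.45
ee_pos: [522.3, 31.1, 148.8]
tcp_rot: [180.0, 0.0, 158.6]
force: [0.5, -0.6, -2.1]
gripper_width: 25.6
finger_force: 30.0
t: 6.95
ee_pos: [522.1, 31.8, 141.1]
tcp_rot: [180.0, 0.0, 158.7]
force: [-2.1, 1.5, 8.8]
gripper_width: 25.6
finger_force: 30.0
```

```bash
python3 -m inch '0 0 -2 0;0 0 -2 0;0 0 -2 0;0 0 0 0'
```

```text
t: 7.45
ee_pos: [522.1, 31.8, 136.2]
tcp_rot: [180.0, 0.1, 158.7]
force: [-1.6, 0.5, 7.3]
gripper_width: 25.9
finger_force: 30.0
```

```bash
python3 -m inch '0 0 -2 0;0 0 -2 0;0 0 -1.5 0;0 0 -1 0;0 0 0 0'; python3 -m inch '0 0 -1 0;0 0 -1 0;0 0 0 0'
```

```text
t: 8.07
ee_pos: [522.2, 31.8, 130.0]
tcp_rot: [180.0, 0.1, 158.7]
force: [-2.3, -0.3, 9.0]
gripper_width: 25.4
finger_force: 30.0
t: 8.45
ee_pos: [522.3, 31.8, 128.7]
tcp_rot: [180.0, 0.1, 158.7]
force: [-2.8, -0.7, 13.3]
gripper_width: 25.7
finger_force: 30.0
```

```bash
python3 -m inch '0 0 -1 0;0 0 -1 0;0 0 0 0;0 0 0 0'
```

```text
t: 8.95
ee_pos: [522.9, 31.7, 128.4]
tcp_rot: [179.9, 0.2, 158.7]
force: [-4.7, 0.1, 21.6]
gripper_width: 25.5
finger_force: 30.0
```

```bash
python3 -m inch '0 0 18.5 0;0 0 40 0;-5 -34.5 0 0;-5 -45 0 0;-4 -35 0 0;0 0 0 0;0 0 0 0'
python3 - <<'E'
from h import *
im,d,W,P=cloud('wrist','w3.png'); print(r.state()['ee_pos'])
for nm,c,rad,z0,z1 in [('stud',(521,33),22,25,70)]:
    m=(np.hypot(W[...,0]-c[0],W[...,1]-c[1])<rad)&(W[...,2]>z0)&(W[...,2]<z1); p=W[m]
    print(nm,len(p),p.mean(0).round(1),np.sort(p[:,2])[-8:]); q=p[p[:,2]>33]; print(cv2.minEnclosingCircle(q[:,:2].astype(np.float32)))
E
python3 -m inch '-10 -40 0 0;-12 -55 0 0;-10 -50 0 0;-8 -45 0 0;-5 -20 0 0;0 0 -35 0;0 0 -35 0;0 0 -14 0;0 0 0 0;0 0 0 0'
```

```text
t: 9.82
ee_pos: [507.8, -82.2, 182.3]
tcp_rot: [179.9, -0.0, 158.7]
force: [-0.0, 0.7, -3.0]
gripper_width: 25.3
finger_force: 30.0
[507.85340344 -81.89415642 182.3200479 ]
stud 350 [520.7  31.   32.7] [37.55301251 37.58552285 37.70395055 37.75412171 37.84913932 37.94414159
 38.02715136 38.45418307]
((522.043212890625, 32.38864517211914), 7.458921909332275)
t: 11.12
ee_pos: [464.1, -293.1, 99.8]
tcp_rot: [-180.0, 0.1, 158.7]
force: [-0.9, -0.0, -2.8]
gripper_width: 25.6
finger_force: 30.0
```

The pin top now measures about 37 mm, so it is at its stop. I'll set the mallet down gently.

```bash
python3 -m inch '0 0 -4 0;0 0 -2 0;0 0 -1 0;0 0 0 0;0 0 0 0'
```

```text
t: 11.75
ee_pos: [463.1, -292.9, 92.4]
tcp_rot: [-180.0, 0.1, 158.7]
force: [-2.0, 1.2, 6.1]
gripper_width: 25.5
finger_force: 30.0
```

```bash
python3 -m inch '0 0 0 0;0 0 0 0;0 0 0 0;0 0 0 0;0 0 0 0;0 0 0 0' 60; python3 -m inch '0 0 20 0;0 0 35 0;0 0 45 0;0 0 25 0;-5 40 0 0;-5 55 0 0;-5 60 0 0;-5 60 0 0;-5 60 0 0;0 60 0 0'; python3 -m inch '0 60 0 0;0 60 0 0;0 45 0 0;0 20 0 0;0 0 0 0;0 0 0 0'
python3 - <<'E'
from h import *
im,d,W,P=cloud('wrist','w4.png'); print(r.state()['ee_pos'])
m=(np.hypot(W[...,0]-434.5,W[...,1]-275)<30)&(W[...,2]>26)&(W[...,2]<40); p=W[m]
print(len(p),p.mean(0).round(1),cv2.minEnclosingCircle(p[:,:2].astype(np.float32)))
_,_,T,_=cloud('top','t4.png')
m=(np.hypot(T[...,0]-462,T[...,1]+291)<40)&(T[...,2]>120)&(T[...,2]<160);p=T[m]
print('mallet',len(p),p.mean(0).round(1),cv2.minEnclosingCircle(p[:,:2].astype(np.float32)))
E
```

```text
t: 12.5
ee_pos: [462.9, -292.7, 91.5]
tcp_rot: [180.0, 0.0, 158.7]
force: [0.3, -1.1, 0.5]
gripper_width: 59.8
finger_force: 0.0
t: 13.75
ee_pos: [437.4, 44.0, 216.8]
tcp_rot: [180.0, 0.1, 158.7]
force: [0.0, -0.2, -0.4]
gripper_width: 59.9
finger_force: 0.0
t: 14.5
ee_pos: [437.8, 226.4, 216.4]
tcp_rot: [-180.0, 0.0, 158.7]
force: [0.0, -0.3, -0.4]
gripper_width: 59.8
finger_force: 0.0
[437.86637611 226.21112336 216.46722251]
958 [433.3 274.7  31.9] ((434.219970703125, 274.7127380371094), 18.376501083374023)
mallet 87 [ 460.6 -289.3  138. ] ((461.0873107910156, -291.0694580078125), 12.788485527038574)
```

View pics/w4.png

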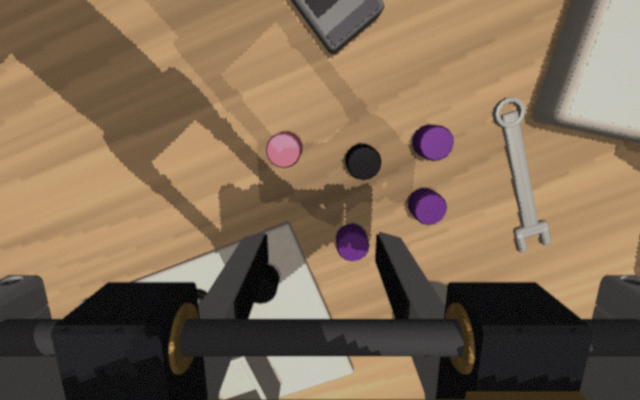

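The cap is at pixel (362,161), or (434.3, 274.9) mm, with about 57 mm to its neighbours on each side. The mallet stands where it was. Next I'll grasp the cap.

```bash
python3 -m inch '-2 25 0 0;-1.5 23.5 0 0;0 0 -45 0;0 0 -50 0;0 0 -45 0;0 0 -30 0;0 0 -18 0;0 0 -10 0;0 0 0 0;0 0 0 0'
python3 - <<'E'
from cell import r
s=r.state();print(s['ee_pos'],s['force'])
E
```

```text
t: 15.85
ee_pos: [435.2, 275.8, 19.3]
tcp_rot: [179.9, 0.1, 158.7]
force: [-0.3, 0.0, -0.3]
gripper_width: 60.6
finger_force: 0.0
[435.2001592  275.82464681  19.32094395] [-0.28281564  0.03662007 -0.34902446]
```

```bash
python3 -m inch '-0.5 -0.5 -3.5 0;0 0 0 0;0 0 0 0;0 0 0 0'; python3 -m inch '0 0 0 0;0 0 0 0;0 0 0 0;0 0 0 0;0 0 0 0;0 0 0 0' 25
```

```text
t: 16.35
ee_pos: [433.9, 275.3, 15.1]
tcp_rot: [180.0, 0.0, 158.7]
force: [0.1, 0.4, 1.2]
gripper_width: 59.7
finger_force: 0.0
t: 17.1
ee_pos: [433.9, 275.2, 15.0]
tcp_rot: [180.0, -0.0, 158.7]
force: [-0.3, -0.1, 0.3]
gripper_width: 35.6
finger_force: 30.0
```

```bash
python3 -m inch '0 0 15 0;0 0 30 0;0 0 30 0;12 -35 0 0;20 -55 0 0;20 -55 0 0;16 -45 0 0;8 -20 0 0;0 0 0 0;0 0 0 0'
python3 - <<'E'
from h import *
im,d,W,P=cloud('wrist','w5.png'); s=r.state();print(s['ee_pos'],s['gripper_width'])
e=s['ee_pos']
m=(np.hypot(W[...,0]-e[0],W[...,1]-e[1])<30)&(W[...,2]>e[2]+8)&(W[...,2]<e[2]+24)&(im.max(2)<70)
p=W[m]; print(len(p), p.mean(0) if len(p) else '')
m=(np.hypot(W[...,0]-522,W[...,1]-32.4)<16)&(W[...,2]>33)&(W[...,2]<45); p=W[m]
if len(p)>3: print('stud',len(p),p.mean(0).round(1),cv2.minEnclosingCircle(p[:,:2].astype(np.float32)))
E
```

```text
t: 18.35
ee_pos: [509.5, 66.0, 90.4]
tcp_rot: [180.0, -0.0, 158.7]
force: [-0.4, 0.3, -0.2]
gripper_width: 35.8
finger_force: 30.0
[509.36272372  66.23328953  90.27693637] 36.02118929538308
4501 [506.48342093  67.18839206 107.03055185]
```

View pics/w5.png

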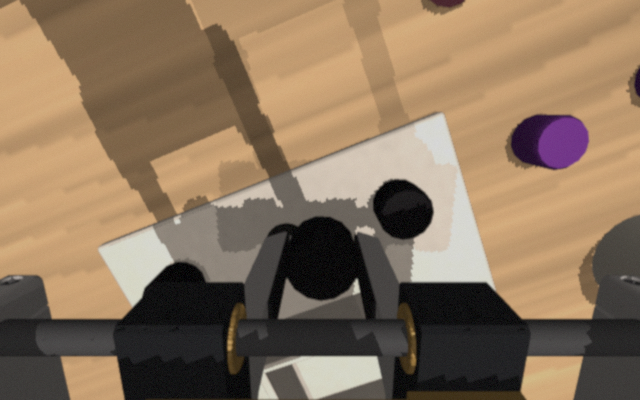

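The cap is held at pixel (321,258), hiding the stud. I'll work out its centre relative to the TCP from the saved picture's geometry.

Run:
```python
from h import *
im,d,W,P=cloud('wrist'); e=r.state()['ee_pos']; print(e)
m=((np.hypot(W[...,0]-e[0],W[...,1]-e[1])<26)&(abs(W[...,2]-107.3)<4)&(im.max(2)<45)).astype(np.uint8)
m=cv2.morphologyEx(m,cv2.MORPH_OPEN,np.ones((7,7)))
n,l,st,c=cv2.connectedComponentsWithStats(m); k=1+st[1:,4].argmax(); p=W[l==k]
print(st[k],len(p),p.mean(0).round(1))
q=p-e; a=np.radians(158.7)
cl=np.array([np.sin(a),-np.cos(a)]); la=np.array([np.cos(a),np.sin(a)])
for nm,ax in(('close',cl),('lat',la)):
    t=q[:,:2]@ax; print(nm,ax.round(2),np.percentile(t,[0.5,2,50,98,99.5]).round(1))
print(cv2.minEnclosingCircle(p[:,:2].astype(np.float32)))
```

```text
[509.34070282  66.35280476  90.21135226]
[ 284  233   76   66 3834] 3834 [507.2  67.1 107.3]
close [0.36 0.93] [-18.  -16.4  -0.3  15.9  17.3]
lat [-0.93  0.36] [-14.7 -13.4   2.5  16.8  17.5]
((509.1950378417969, 66.3045654296875), 18.527833938598633)
```

The cap is centred on the TCP, with a fitted radius of 18.5 mm. I'll move over the stud and lower it to just above.

```bash
python3 -m inch '6 -17 0 0;6.5 -17 0 0;0 0 -18 0;0 0 -13 0;0 0 -4 0;0 0 0 0;0 0 0 0;0 0 0 0'
python3 - <<'E'
from cell import r
s=r.state();print(s['ee_pos'],s['force'])
E
```

```text
t: 19.45
ee_pos: [522.7, 31.3, 55.5]
tcp_rot: [180.0, 0.1, 158.7]
force: [1.1, -0.9, 0.1]
gripper_width: 35.8
finger_force: 30.0
[522.74766023  31.32440004  55.45564533] [ 1.05075513 -0.85953975  0.08536451]
```

```bash
python3 -m inch '-0.4 0.6 -3 0;0 0 -3 0;0 0 -3 0;0 0 -2 0;0 0 0 0;0 0 0 0'
```

```text
t: 20.2
ee_pos: [522.1, 32.0, 44.1]
tcp_rot: [180.0, 0.0, 158.7]
force: [-0.1, 1.3, 0.3]
gripper_width: 36.1
finger_force: 30.0
```

The rim is over the stud and just at the balls, with no side force. Now I'll press.

```bash
python3 -m inch '0 0 -2 0;0 0 -2 0;0 0 -2 0;0 0 0 0';python3 -m inch '0 0 -2 0;0 0 -2 0;0 0 -1 0;0 0 0 0'
```

```text
t: 20.7
ee_pos: [522.1, 32.2, 37.9]
tcp_rot: [180.0, 0.0, 158.7]
force: [-0.7, 1.2, -0.6]
gripper_width: 36.0
finger_force: 30.0
t: 21.2
ee_pos: [521.7, 32.0, 32.6]
tcp_rot: [-180.0, -0.1, 158.7]
force: [0.8, 1.3, -2.1]
gripper_width: 35.8
finger_force: 30.0
```

```bash
python3 -m inch '0 0 -2 0;0 0 -1 0;0 0 -1 0;0 0 0 0;0 0 0 0'
```

```text
t: 21.82
ee_pos: [521.7, 31.9, 29.9]
tcp_rot: [180.0, -0.0, 158.7]
force: [-2.9, 2.5, 8.6]
gripper_width: 35.8
finger_force: 30.0
```

```bash
python3 -m inch '0 0 -1 0;0 0 -1 0;0 0 -1 0;0 0 0 0;0 0 0 0;0 0 0 0;0 0 0 0'
```

```text
t: 22.7
ee_pos: [521.8, 31.9, 28.8]
tcp_rot: [180.0, 0.0, 158.7]
force: [-6.8, 2.3, 21.7]
gripper_width: 35.6
finger_force: 30.0
```

Run:
```python
from h import *
im,d,W,P=cloud('wrist','w6.png'); e=r.state()['ee_pos']
m=(np.hypot(W[...,0]-515,W[...,1]-34)<8)&(W[...,2]>35)&(W[...,2]<60)&(im.max(2)<45); print('cap top z',np.percentile(W[m][:,2],[10,50,90]))
for c in((518,121),(518,-54)):
    m=(np.hypot(W[...,0]-c[0],W[...,1]-c[1])<10)&(W[...,2]>40); 
    if m.sum(): print('fitted',np.median(W[m][:,2]))
m=(np.hypot(W[...,0]-522,W[...,1]-32.4)<26)&(abs(W[...,2]-46)<2.5)&(im.max(2)<45)
m=cv2.morphologyEx(m.astype(np.uint8),cv2.MORPH_OPEN,np.ones((7,7)))>0; print(cv2.minEnclosingCircle(W[m][:,:2].astype(np.float32)))
_,_,T,_=cloud('top')
m=(np.hypot(T[...,0]-462,T[...,1]+291)<40)&(T[...,2]>120)&(T[...,2]<160);print('mallet',T[m].mean(0).round(1))
s=r.state(); print(s['ee_pos'],s['force'],s['finger_force'])
```

```text
cap top z [45.56004557 46.25564816 46.94171813]
fitted 46.62363394863959
((521.33447265625, 32.03249740600586), 17.483688354492188)
mallet [ 460.4 -289.2  138. ]
[521.78523747  31.91971448  28.7932431 ] [-6.73391251  2.81523604 21.78354691] 30.004592175828293
```

The cap top is at 46.3 mm, level with the fitted cap, and the arm is holding it steady against its stop at about 22 N. I'm handing in.

```bash
python3 -c "
from cell import r
print(r.job_done())"
```

```text
the job is handed in; nothing more can be done
None
```

I handed the job in at about 23 s, and no verdict came back: the pin is at its stop, the mallet stands upright where it was, and the gripper is holding the cap fully home on the stud at about 22 N.

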